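# Open the well under the bar-handled hatch

## Task

Open the well of the cork box that is closed by the hatch with the bar handle: lift that hatch up off its recessed seat, slide it along its channels to the middle of the box, set it down there flat and centred on the deck between the two wells, and let go. Leave the hatch with the round knob closed on its seat.

Things in the scene. Friction and masses are not known exactly. Their poses are not given: they have to be found in the camera images.
- well_box: Fixed low light-wood box, 150 (x) x 416 (y) x 82 mm, origin under its centre. Middle deck 140 long in y, top at z 50 mm. At y = +-133 mm a well each, with a 126 mm square ledge (hatch seat) at z 40. Channels along both long sides, whole length: walls 126 apart, lips overhang 12 each side at z 76 to 82, so a hatch cannot come out upward. End walls z 50. Its y is within 9 degrees of world y.
- bar_hatch: Loose dark wooden hatch with a steel BAR handle, about 0.2 kg: slab 116 (x) x 120 (y) x 8 mm, origin centre of underside. Lies on the left or right seat, square to the box. Bar along x (across the box), centred, 70 long, 14 wide in y, from 30 to 46 mm above the origin, on two end posts. Must rise 10 mm to clear its seat; its slab meets the lips after 28 mm.
- knob_hatch: The same dark hatch with a round steel KNOB (30 mm across, top 44 mm above the origin, the centre of its underside), on the seat of the other well. It stays there.
- deck_mid (a point): Centre of the top of the box's middle deck, where the bar hatch shall lie: the hatch's origin comes to this point. Wall cabinets hang less than 0.6 m over the worktop beyond world x = 0.57 m: draw the arm in before swinging it round, and stay low.

How it is judged:
On the way:
1. the bar hatch is lifted clear of its seat, up to the height of the deck or more (z of bar_hatch in the frame of well_box above 0.048 m), for 0.1 s.
At the end, for the whole second after the job is handed in: The bar hatch lies flat and at rest on the middle deck, its centre within 20 mm of the deck's centre along the box and 10 mm across it, square to the box within 10 degrees; the knob hatch still lies on its seat, within 10 mm of where it was (y of bar_hatch in the frame of well_box between -0.02 and 0.02 m and x of bar_hatch in the frame of well_box between -0.01 and 0.01 m and z of bar_hatch in the frame of well_box between 0.046 and 0.054 m and angle between bar_hatch's own z axis and vertical below 0.06 rad and angle between the y axis of bar_hatch and the y axis of well_box, either way round below 0.17 rad and linear speed of bar_hatch below 0.02 m/s and z of knob_hatch in the frame of well_box between 0.036 and 0.044 m and distance of knob_hatch from where it was at the start of the episode below 0.01 m); the robot touches nothing.
It fails at once if the knob hatch is lifted or pushed off its seat (moved 15 mm) (distance of knob_hatch from where it was at the start of the episode above 0.015 m).
It also fails if it takes over 32 s, if anything falls off the work surface, if the arm or the gripper's body presses on something with over 40 N, if the wrist force passes 120 N, or if a joint passes its speed limit or range.

## Robot

A 7-joint arm with a two-finger parallel gripper is mounted at the origin on a cart in front of the work surface, level with it; the furniture and walls round the work are solid. World frame = base frame: x ahead of the robot, y to its left, z up, the work surface at z = 0. Lengths are in m, angles in rad, forces in N, time in s.
With the tool pointing down it reaches from about 0.4 to 0.85 m from the base axis. Payload 10.4 kg.
Tool frame: the origin (TCP) lies midway between the tips of the shut fingers; the grasp point (between the pads) lies 19 mm behind it; z points along the fingers, y is the line along which they close (so a half turn about z gives the same grasp; the last joint's range is limited). The gripper opens to 87 mm and grips with 3 to 60 N. Pads are 19 mm wide; open, the fingers measure 117 mm over their backs; the gripper's body (75 mm by 190 mm) begins 51 mm behind the grasp point.
Start: joints at [-1.145, 0.332, -0.065, 1.46, 0.022, 1.35, -0.088], TCP at [0.271, 0.563, 0.223] pointing down, gripper open.
Joint ranges: [-2.6, 2.6], [-0.5, 2.12], [-1.47, 1.34], [0.16, 2.42], [-1.27, 4.41], [0.06, 2.06], [-2.6, 2.6]. Speed limits (rad/s): [2.22, 2.22, 2.79, 2.79, 3.14, 3.14, 3.14].

## Interface

Orientations are given as [roll, pitch, yaw] about the fixed x, y, z axes, in that order (R = Rz(yaw) Ry(pitch) Rx(roll)).
In Python, from bench import * gives the robot as it stands.
- The arm moves only by the tool drive_tool, never from a script. Its argument "deltas" is a list of rows, each an object with "dp": the shift along the tool's x, y, z in cm, a list of three; "twist": the turn about the tool's z in degrees. A call has exactly 5 rows; each row is the pose to reach, as a shift and turn from the pose commanded when the call began, along the tool's axes at that moment; what a row does not reach only later rows make up. A row lasts 1/10 s, in which the tool goes at most 50 mm and 8.59 degrees, less where a joint would pass 70% of its speed; a pose out of reach is approached as far as the arm can. A call with a gripper value outside its range is refused whole. "grip" is the closure, from 0 (fully open) to 1 (shut), set as the call begins (left out, the last holds). The fingers move at their own pace and stop on an object; the grip force is fixed at half the most. Time passes only in rows, so rows that repeat a pose let the fingers close, or fill a call up. It gives the time, the measured TCP pose, the force, the opening and the grip force at its end, in the units of the state.
- get_state(): the state, without advancing time (a new reading comes with each control period).
- read_camera(name): name is "side" or "top"; returns a dict with "img" (480x640x3 uint8, red, green, blue), "vertical_fov" (degrees; the focal length in pixels is half the picture's height over the tangent of half this angle, whatever the lens; pixels are square), "cx", "cy" (the principal point, pixels), "extrinsics" (4x4, takes a point from world to camera coordinates). Camera axes: x right, y down, z forward; pixel columns grow to the right and rows downward; lengths in m; the calibration is good to about 2 mm. A picture is of the moment at which its call begins. There is no depth.
- sign_off(): hands the job in; it is judged then, once.
The state is a dict: "time_s": time; "joints": joint angles; "dq": joint speeds; "effort": joint torques, N m; "tool_pos": TCP position; "tcp_rot": TCP orientation; "contact_force": force on the tool from outside, world axes, zero at the start; "moment": the same for the moment, N m; "finger_gap": opening from 0.0 (shut) to 1.0 (fully open); "gripper_force": force on a finger pad.
Only numpy, scipy, OpenCV 4.12 (cv2) and the standard library are available. Lean on these libraries where they do the work, as an engineer would, in place of code of your own. Each camera call takes 0.05 s, during which the arm holds its last target. There are 200 camera calls.

## Working session

There is one attempt and no reset: what is moved stays moved. The work goes in short steps, Python scripts to look and compute and a tool call to move; the robot and the scene stay as the last step left them, time stands still between calls to the robot, and variables do not carry over. Pictures are saved under pics/ and viewed, at most 10 in all, crops included, and the job is handed in when it is done.

Besides the shell and the picture viewer there is one more tool, called after "Call:" by a JSON object that holds its "api" and its "payload", one argument or row to a line. drive_tool: Moves the arm, as the interface text tells. Its arguments: {"type":"object","properties":{"deltas":{"type":"array","items":{"type":"object","properties":{"dp":{"type":"array","items":{"type":"number"}},"twist":{"type":"number"}}}},"grip":{"type":"number"}},"required":["deltas"]}

```bash
mkdir -p pics; python3 - <<'E'
from bench import *
import cv2,numpy as np
for n in("top","side"):
    c=read_camera(n); cv2.imwrite(f"pics/{n}0.png",c["img"][:,:,::-1])
    print(n,c["vertical_fov"],c["cx"],c["cy"],np.round(c["extrinsics"],4).tolist(), [k for k in c])
s=get_state();print(s)
E
```

```text
top 54.94282097442552 319.023214758948 243.1632287373877 [[-0.018, -0.9995, -0.0252, 0.0615], [-0.9892, 0.0215, -0.1449, 0.4669], [0.1454, 0.0224, -0.9891, 0.8354], [0.0, 0.0, 0.0, 1.0]] ['img', 'vertical_fov', 'cx', 'cy', 'extrinsics']
side 53.696802425877756 315.8091104518588 235.91777694413173 [[0.9991, -0.0419, 0.0112, -0.4665], [-0.0192, -0.6587, -0.7522, 0.0663], [0.0389, 0.7513, -0.6588, 0.8488], [0.0, 0.0, 0.0, 1.0]] ['img', 'vertical_fov', 'cx', 'cy', 'extrinsics']
{'time_s': 0.1, 'joints': array([-1.14462792,  0.33279093, -0.06470226,  1.46083763,  0.02157526,
        1.34988074, -0.08848712]), 'dq': array([ 1.98085454e-04, -7.37720997e-04, -4.25797821e-04, -3.02531572e-03,
        1.54787031e-03,  3.19158688e-04,  6.40873708e-05]), 'effort': array([ 1.87975682e-03, -6.24549222e+01,  2.49238493e-02, -3.90715563e+01,
       -6.14096015e-02,  3.66407388e-02,  8.18031253e-05]), 'tool_pos': array([0.27100948, 0.56281792, 0.22185397]), 'tcp_rot': array([-3.14037042e+00,  2.92853821e-05,  2.69285263e+00]), 'contact_force': array([-0.43885839, -0.69413208,  0.74449912]), 'moment': array([ 0.0881896 , -0.01173985,  0.02168911]), 'gripper_force': 0.0, 'finger_gap': 1.0002543677818683}
```

View pics/top0.png

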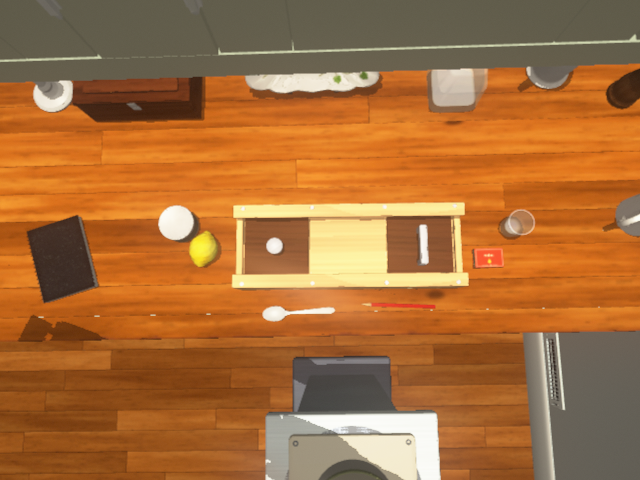

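View pics/side0.png

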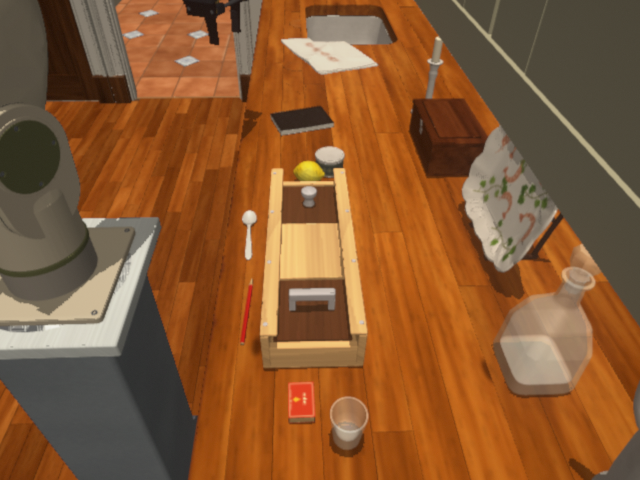

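The top view shows the bar hatch in the right well, with the bar running from about (423,225) to (424,263). The knob is at (275,246), and the box's lip corners are near (234,205), (464,203), (467,285) and (233,287). The side view agrees.

```bash
cat > h.py <<'E'
from bench import *
import cv2,numpy as np
from scipy.optimize import least_squares
def KE(c):
    f=240/np.tan(np.radians(c["vertical_fov"]/2)); return f,c["cx"],c["cy"],np.array(c["extrinsics"])
def back(c,uv,z):
    f,cx,cy,E=KE(c); R,t=E[:3,:3],E[:3,3]; o=-R.T@t
    d=R.T@np.array([(uv[0]-cx)/f,(uv[1]-cy)/f,1]); return o+d*(z-o[2])/d[2]
E
python3 - <<'E'
from h import *
c=read_camera("top"); s=read_camera("side")
p=lambda c,l:[print(n,uv,np.round(back(c,uv,z),4)) for n,uv,z in l]
p(c,[("TL",(234,205.5),.082),("TR",(464,203.5),.082),("BR",(467,285.5),.082),("BL",(233,287.5),.082),("bar0",(423,225),.086),("bar1",(424,263),.086),("knob",(275,246),.084),("deckL",(309,246),.05),("deckR",(387,246),.05)])
a=c["img"][190:300,225:475,::-1]; cv2.imwrite("pics/topc.png",cv2.resize(a,None,fx=3.2,fy=3.2,interpolation=cv2.INTER_CUBIC))
a=s["img"][160:370,240:380,::-1]; cv2.imwrite("pics/sidec.png",cv2.resize(a,None,fx=2.8,fy=2.8,interpolation=cv2.INTER_CUBIC))
E
```

```text
TL (234, 205.5) [0.5334 0.204  0.082 ]
TR (464, 203.5) [ 0.5272 -0.2096  0.082 ]
BR (467, 285.5) [ 0.3809 -0.2056  0.082 ]
BL (233, 287.5) [0.3853 0.2045 0.082 ]
bar0 (423, 225) [ 0.489  -0.1339  0.086 ]
bar1 (424, 263) [ 0.4214 -0.1322  0.086 ]
knob (275, 246) [0.4574 0.1296 0.084 ]
deckL (309, 246) [0.4609 0.0706 0.05  ]
deckR (387, 246) [ 0.4578 -0.0733  0.05  ]
```

View pics/topc.png

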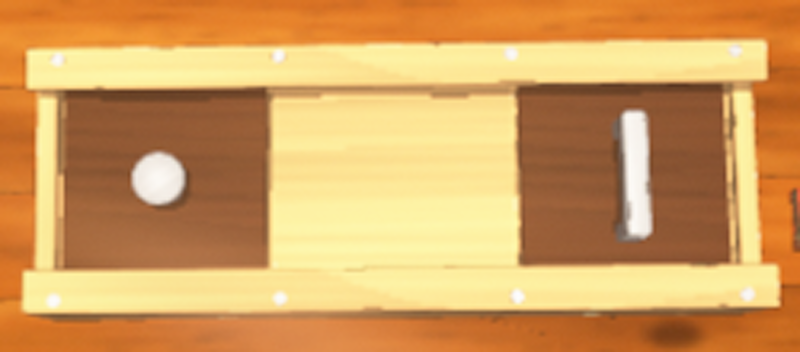

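View pics/sidec.png

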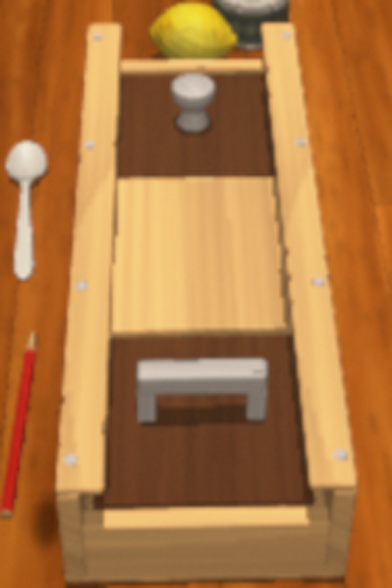

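```bash
python3 - <<'E'
from h import *
C={"t":read_camera("top"),"s":read_camera("side")}
T=lambda u,v:(225+u/3.2,190+v/3.2); S=lambda u,v:(240+u/2.8,160+v/2.8)
box=[("t",T(27,49),(.075,.208,.082)),("t",T(767,40),(.075,-.208,.082)),("t",T(779,307),(-.075,-.208,.082)),("t",T(22,312),(-.075,.208,.082)),
("s",S(58,490),(-.075,-.208,.082)),("s",S(355,487),(.075,-.208,.082)),("s",S(92,24),(-.075,.208,.082)),("s",S(289,23),(.075,.208,.082)),
("t",T(270,180),(None,.07,.05)),("t",T(518,178),(None,-.07,.05))]
def proj(k,P):
    f,cx,cy,E=KE(C[k]); q=E[:3,:3]@P+E[:3,3]; return np.array([cx+f*q[0]/q[2],cy+f*q[1]/q[2]])
def W(p,b): 
    a=p[2]; return np.array([p[0]+np.cos(a)*b[0]-np.sin(a)*b[1],p[1]+np.sin(a)*b[0]+np.cos(a)*b[1],b[2]])
def res(p,cams="ts"):
    r=[]
    for k,uv,b in box:
        if k not in cams: continue
        if b[0] is None: r+=[proj(k,W(p,(0,)+b[1:]))[0]-uv[0]]
        else: r+=list(proj(k,W(p,b))-uv)
    return np.array(r)
for cams in("ts","t","s"):
    o=least_squares(res,[.457,0,0],args=(cams,)); print(cams,np.round(o.x,4),np.degrees(o.x[2]).round(2),np.round(o.fun,1))
p=least_squares(res,[.457,0,0]).x
for b in[(0,-.133,.086),(0,0,.05)]: print(np.round(W(p,b),4))
for u in[(621,111),(646,110),(652,236),(627,238)]: print("t",np.round(back(C["t"],T(*u),.086),4))
for u in[(139,360),(267,359),(268,376),(137,379)]: print("s",np.round(back(C["s"],S(*u),.086),4))
E
```

```text
ts [ 0.457  -0.0025 -0.0118] -0.68 [ 0.3 -0.4  0.2 -0.3  0.9  0.3  0.1  0.5 -1.4 -0.6  1.2 -1.4 -1.4 -0.8
  1.8 -1.   1.3 -0.3]
t [ 0.4571 -0.0018 -0.0125] -0.71 [-0.1 -0.5 -0.2 -0.3  0.5  0.3 -0.4  0.4  0.9 -0.7]
s [ 0.4568 -0.0042 -0.0111] -0.64 [-1.4  0.4  1.3 -0.5 -1.5 -0.3  1.7 -0.5]
[ 0.4554 -0.1355  0.086 ]
[ 0.457  -0.0025  0.05  ]
t [ 0.4898 -0.127   0.086 ]
t [ 0.49   -0.1408  0.086 ]
t [ 0.4199 -0.1404  0.086 ]
t [ 0.4191 -0.1267  0.086 ]
s [ 0.4213 -0.1297  0.086 ]
s [ 0.4899 -0.1311  0.086 ]
s [ 0.4896 -0.1433  0.086 ]
s [ 0.4202 -0.1432  0.086 ]
```

The box is at (0.457, -0.0025) with yaw about -0.7°, and the bar's centre is at (0.455, -0.1355). The sizes and heights agree with those given. I'll approach bowing slightly outward, turning the tool so the fingers close along the box's y.

Call:
{"api": "drive_tool", "payload": {
  "deltas": [
    {"dp": [-4.2, -2.7, 0], "twist": -5},
    {"dp": [-8.4, -5.4, 0], "twist": -10},
    {"dp": [-12.5, -8.1, 0], "twist": -15},
    {"dp": [-16.7, -10.9, 0], "twist": -20},
    {"dp": [-20.9, -13.6, 0], "twist": -25}
  ],
  "grip": 0
}}

```text
time_s: 0.8
tool_pos: [0.4009, 0.3484, 0.2227]
tcp_rot: [3.141, 0.0, 3.133]
contact_force: [1.3, 0.2, -0.4]
finger_gap: 0.999
gripper_force: 0.0
```

Call:
{"api": "drive_tool", "payload": {
  "deltas": [
    {"dp": [-0.6, -4.8, 0], "twist": 0},
    {"dp": [-1.2, -9.6, 0], "twist": 0},
    {"dp": [-1.8, -14.4, 0], "twist": 0},
    {"dp": [-2.4, -19.2, 0], "twist": 0},
    {"dp": [-3.0, -24.0, 0], "twist": 0}
  ]
}}

```text
time_s: 1.3
tool_pos: [0.4271, 0.1079, 0.2227]
tcp_rot: [3.141, 0.001, 3.129]
contact_force: [1.1, 0.5, -0.2]
finger_gap: 1.003
gripper_force: 0.0
```

Call:
{"api": "drive_tool", "payload": {
  "deltas": [
    {"dp": [-0.6, -4.8, 0], "twist": 0},
    {"dp": [-1.2, -9.6, 0], "twist": 0},
    {"dp": [-1.8, -14.4, 2], "twist": 0},
    {"dp": [-2.4, -19.2, 4], "twist": 0},
    {"dp": [-2.4, -24.0, 6], "twist": 0}
  ]
}}

```text
time_s: 1.8
tool_pos: [0.4485, -0.1261, 0.1649]
tcp_rot: [3.142, 0.002, 3.129]
contact_force: [1.2, 0.7, 0.1]
finger_gap: 1.002
gripper_force: 0.0
```

Call:
{"api": "drive_tool", "payload": {
  "deltas": [
    {"dp": [0, 0, 0], "twist": 0},
    {"dp": [0, 0, 0], "twist": 0},
    {"dp": [0, 0, 0], "twist": 0},
    {"dp": [0, 0, 0], "twist": 0},
    {"dp": [0, 0, 0], "twist": 0}
  ]
}}

```text
time_s: 2.3
tool_pos: [0.4487, -0.1233, 0.1655]
tcp_rot: [3.141, 0.001, 3.131]
contact_force: [-0.6, -0.3, 0.0]
finger_gap: 0.999
gripper_force: 0.0
```

```bash
python3 - <<'E'
from h import *
s=get_state();print(s["tool_pos"],s["tcp_rot"],s["joints"].round(2),s["time_s"],s["contact_force"])
c=read_camera("side");cv2.imwrite("pics/s1.png",c["img"][:,:,::-1])
E
```

```text
[ 0.44865869 -0.12326488  0.16545618] [3.14126481e+00 7.77387324e-04 3.13096533e+00] [-0.36  0.    0.54  1.97 -0.    1.17  1.74] 2.3 [-0.5692833  -0.34156314  0.04181097]
```

View pics/s1.png

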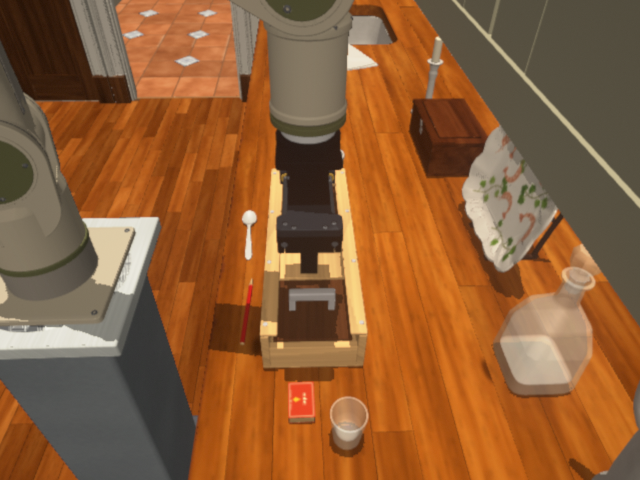

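The gripper hangs over the bar (bar at about (312,295), finger at (310,255)), and the small offset left is known. I'll centre it and go down.

Call:
{"api": "drive_tool", "payload": {
  "deltas": [
    {"dp": [-0.6, -1.2, 1], "twist": 0},
    {"dp": [-0.6, -1.2, 3], "twist": 0},
    {"dp": [-0.6, -1.2, 5.5], "twist": 0},
    {"dp": [-0.6, -1.2, 7.5], "twist": 0},
    {"dp": [-0.6, -1.2, 8.5], "twist": 0}
  ]
}}

```text
time_s: 2.85
tool_pos: [0.4534, -0.1357, 0.0787]
tcp_rot: [3.141, -0.002, 3.13]
contact_force: [-0.9, 0.4, 0.5]
finger_gap: 1.001
gripper_force: 0.0
```

Call:
{"api": "drive_tool", "payload": {
  "deltas": [
    {"dp": [0, 0, 0.9], "twist": 0},
    {"dp": [0, 0, 1.9], "twist": 0},
    {"dp": [0, 0, 1.9], "twist": 0},
    {"dp": [0, 0, 1.9], "twist": 0},
    {"dp": [0, 0, 1.9], "twist": 0}
  ]
}}

```text
time_s: 3.35
tool_pos: [0.4546, -0.1364, 0.0617]
tcp_rot: [3.141, 0.001, 3.129]
contact_force: [-0.2, -0.4, -0.4]
finger_gap: 1.0
gripper_force: 0.0
```

Call:
{"api": "drive_tool", "payload": {
  "deltas": [
    {"dp": [0, 0, 0], "twist": 0},
    {"dp": [0, 0, 0], "twist": 0},
    {"dp": [0, 0, 0], "twist": 0},
    {"dp": [0, 0, 0], "twist": 0},
    {"dp": [0, 0, 0], "twist": 0}
  ],
  "grip": 1
}}

```text
time_s: 3.85
tool_pos: [0.4541, -0.1363, 0.0611]
tcp_rot: [3.142, 0.0, 3.129]
contact_force: [0.0, 0.5, -0.3]
finger_gap: 0.63
gripper_force: 0.0
```

Call:
{"api": "drive_tool", "payload": {
  "deltas": [
    {"dp": [0, 0, 0], "twist": 0},
    {"dp": [0, 0, 0], "twist": 0},
    {"dp": [0, 0, 0], "twist": 0},
    {"dp": [0, 0, 0], "twist": 0},
    {"dp": [0, 0, 0], "twist": 0}
  ]
}}

```text
time_s: 4.35
tool_pos: [0.4541, -0.1362, 0.0611]
tcp_rot: [3.141, 0.0, 3.129]
contact_force: [0.7, 0.2, -0.4]
finger_gap: 0.172
gripper_force: 0.4
```

Call:
{"api": "drive_tool", "payload": {
  "deltas": [
    {"dp": [0, 0, 0], "twist": 0},
    {"dp": [0, 0, 0], "twist": 0},
    {"dp": [0, 0, 0], "twist": 0},
    {"dp": [0, 0, 0], "twist": 0},
    {"dp": [0, 0, 0], "twist": 0}
  ]
}}

```text
time_s: 4.85
tool_pos: [0.4541, -0.1363, 0.0611]
tcp_rot: [3.141, 0.0, 3.129]
contact_force: [-0.1, 0.6, -0.5]
finger_gap: 0.155
gripper_force: 30.0
```

Call:
{"api": "drive_tool", "payload": {
  "deltas": [
    {"dp": [0, 0, -0.4], "twist": 0},
    {"dp": [0, 0, -0.8], "twist": 0},
    {"dp": [0, 0, -1.2], "twist": 0},
    {"dp": [0, 0, -1.6], "twist": 0},
    {"dp": [0, 0, -1.8], "twist": 0}
  ]
}}

```text
time_s: 5.35
tool_pos: [0.4543, -0.1363, 0.0796]
tcp_rot: [3.141, 0.001, 3.129]
contact_force: [0.2, -0.6, -1.8]
finger_gap: 0.16
gripper_force: 30.0
```

Call:
{"api": "drive_tool", "payload": {
  "deltas": [
    {"dp": [0, 0, 0], "twist": 0},
    {"dp": [0, 0, 0], "twist": 0},
    {"dp": [0, 0, 0], "twist": 0},
    {"dp": [0, 0, 0], "twist": 0},
    {"dp": [0, 0, 0], "twist": 0}
  ]
}}

```text
time_s: 5.85
tool_pos: [0.4541, -0.1363, 0.079]
tcp_rot: [3.142, -0.0, 3.129]
contact_force: [0.8, -0.3, -0.9]
finger_gap: 0.154
gripper_force: 30.0
```

```bash
python3 - <<'E'
from h import *
s=get_state();print(s["tool_pos"],s["tcp_rot"],s["time_s"],s["contact_force"],s["moment"])
c=read_camera("side");a=c["img"][140:390,230:400,::-1];cv2.imwrite("pics/s2.png",cv2.resize(a,None,fx=2.4,fy=2.4,interpolation=cv2.INTER_CUBIC))
E
```

```text
[ 0.45405231 -0.13629086  0.07896808] [ 3.14158245e+00 -2.13812414e-04  3.12914803e+00] 5.85 [ 0.77293958 -0.29655228 -0.92198074] [0.02582006 0.03624403 0.00161672]
```

View pics/s2.png

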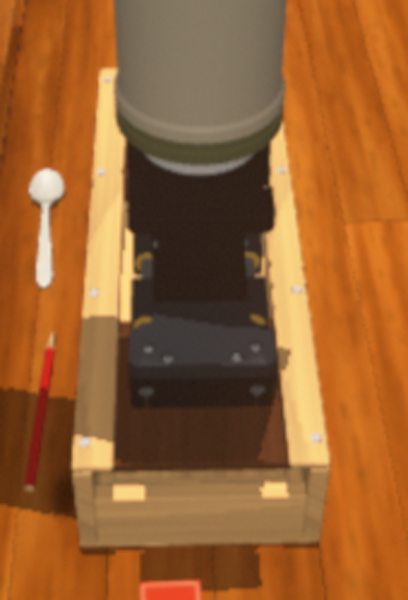

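The hatch is gripped (gap 0.154 ≈ 13.4 mm, the bar's width) and hangs in the channel, 18 mm up and below the lips. I'll slide it 134 mm along the box.

Call:
{"api": "drive_tool", "payload": {
  "deltas": [
    {"dp": [0, 0.7, 0], "twist": 0},
    {"dp": [0, 2.0, 0], "twist": 0},
    {"dp": [0, 3.6, 0], "twist": 0},
    {"dp": [0, 5.2, 0], "twist": 0},
    {"dp": [0, 6.8, 0], "twist": 0}
  ]
}}

```text
time_s: 6.4
tool_pos: [0.4549, -0.0671, 0.0791]
tcp_rot: [3.141, -0.0, 3.129]
contact_force: [0.2, -0.3, -2.4]
finger_gap: 0.157
gripper_force: 30.0
```

Call:
{"api": "drive_tool", "payload": {
  "deltas": [
    {"dp": [0, 1.6, 0], "twist": 0},
    {"dp": [0, 3.2, 0], "twist": 0},
    {"dp": [0, 4.8, 0], "twist": 0},
    {"dp": [0, 6.0, 0], "twist": 0},
    {"dp": [0, 6.6, 0], "twist": 0}
  ]
}}

```text
time_s: 6.9
tool_pos: [0.4558, -0.0009, 0.0791]
tcp_rot: [3.141, 0.0, 3.131]
contact_force: [0.1, -0.3, -1.5]
finger_gap: 0.155
gripper_force: 30.0
```

Call:
{"api": "drive_tool", "payload": {
  "deltas": [
    {"dp": [0, 0, 0], "twist": 0},
    {"dp": [0, 0, 0], "twist": 0},
    {"dp": [0, 0, 0], "twist": 0},
    {"dp": [0, 0, 0.2], "twist": 0},
    {"dp": [0, 0, 0.5], "twist": 0}
  ]
}}

```text
time_s: 7.4
tool_pos: [0.4559, -0.0027, 0.074]
tcp_rot: [3.141, 0.0, 3.128]
contact_force: [0.7, 0.3, -1.7]
finger_gap: 0.157
gripper_force: 30.0
```

Call:
{"api": "drive_tool", "payload": {
  "deltas": [
    {"dp": [0, 0, 0.1], "twist": 0},
    {"dp": [0, 0, 0.2], "twist": 0},
    {"dp": [0, 0, 0.25], "twist": 0},
    {"dp": [0, 0, 0.3], "twist": 0},
    {"dp": [0, 0, 0.3], "twist": 0}
  ]
}}

```text
time_s: 7.9
tool_pos: [0.4558, -0.0023, 0.0711]
tcp_rot: [3.142, 0.0, 3.129]
contact_force: [-0.1, 0.4, -1.7]
finger_gap: 0.161
gripper_force: 30.0
```

```bash
python3 - <<'E'
from h import *
s=get_state();print(s["tool_pos"],s["time_s"],s["contact_force"])
c=read_camera("side");a=c["img"][140:390,230:400,::-1];b=read_camera("top")["img"][190:300,225:475,::-1]
b=cv2.resize(b,None,fx=1.8,fy=1.8,interpolation=cv2.INTER_CUBIC);a=cv2.resize(a,None,fx=2,fy=2,interpolation=cv2.INTER_CUBIC)
o=np.zeros((500,790,3),np.uint8);o[:,:340]=a;o[:b.shape[0],340:]=b;cv2.imwrite("pics/s3.png",o)
E
```

```text
[ 0.45583102 -0.00227002  0.07110416] 7.9 [-0.10105762  0.43122429 -1.65594824]
```

View pics/s3.png

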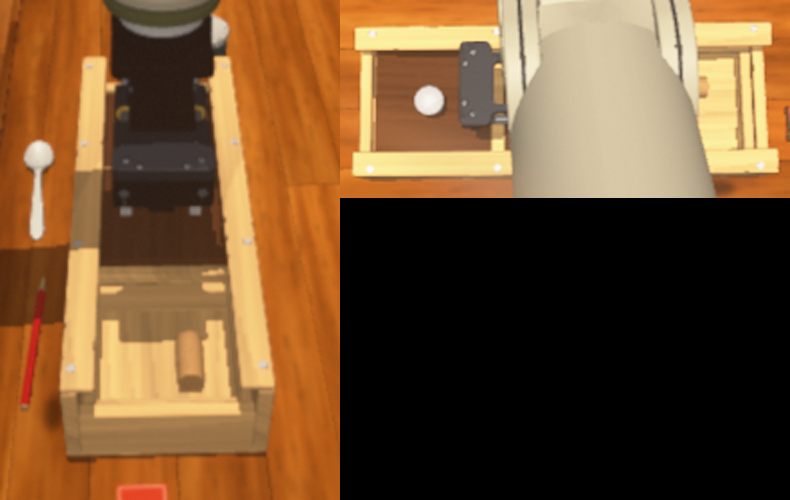

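The right well is open and the hatch is over the deck, with its near edge at the deck's near end. The knob hatch hasn't moved. I'll lower it the last bit until the deck carries it.

Call:
{"api": "drive_tool", "payload": {
  "deltas": [
    {"dp": [0, 0, 0.05], "twist": 0},
    {"dp": [0, 0, 0.1], "twist": 0},
    {"dp": [0, 0, 0.1], "twist": 0},
    {"dp": [0, 0, 0.1], "twist": 0},
    {"dp": [0, 0, 0.1], "twist": 0}
  ]
}}

```text
time_s: 8.5
tool_pos: [0.4559, -0.0023, 0.071]
tcp_rot: [3.141, -0.0, 3.129]
contact_force: [-7.4, -0.9, 13.1]
finger_gap: 0.161
gripper_force: 30.0
```

The deck is pushing back with 13 N, so the hatch is seated. Releasing.

Call:
{"api": "drive_tool", "payload": {
  "deltas": [
    {"dp": [0, 0, -0.1], "twist": 0},
    {"dp": [0, 0, -0.1], "twist": 0},
    {"dp": [0, 0, -0.1], "twist": 0},
    {"dp": [0, 0, -0.1], "twist": 0},
    {"dp": [0, 0, -0.1], "twist": 0}
  ],
  "grip": 0.3
}}

```text
time_s: 9.0
tool_pos: [0.4558, -0.0023, 0.071]
tcp_rot: [3.142, -0.0, 3.129]
contact_force: [-0.7, 0.3, 0.3]
finger_gap: 0.526
gripper_force: 0.0
```

Call:
{"api": "drive_tool", "payload": {
  "deltas": [
    {"dp": [0, 0, 0], "twist": 0},
    {"dp": [0, 0, 0], "twist": 0},
    {"dp": [0, 0, 0], "twist": 0},
    {"dp": [0, 0, 0], "twist": 0},
    {"dp": [0, 0, 0], "twist": 0}
  ]
}}

```text
time_s: 9.5
tool_pos: [0.4558, -0.0023, 0.0711]
tcp_rot: [3.142, 0.0, 3.129]
contact_force: [0.4, -0.7, -0.0]
finger_gap: 0.697
gripper_force: 0.0
```

Call:
{"api": "drive_tool", "payload": {
  "deltas": [
    {"dp": [0, 0, -0.8], "twist": 0},
    {"dp": [0, 0, -2.5], "twist": 0},
    {"dp": [0, 0, -5.5], "twist": 0},
    {"dp": [0, 0, -9], "twist": 0},
    {"dp": [0, 0, -12], "twist": 0}
  ]
}}

```text
time_s: 10.0
tool_pos: [0.4559, -0.0025, 0.1934]
tcp_rot: [3.141, 0.001, 3.129]
contact_force: [0.5, 0.6, 0.2]
finger_gap: 0.695
gripper_force: 0.0
```

Call:
{"api": "drive_tool", "payload": {
  "deltas": [
    {"dp": [0, 3, 0], "twist": 0},
    {"dp": [0, 7.5, 0], "twist": 0},
    {"dp": [0, 12, 0], "twist": 0},
    {"dp": [0, 16.5, 0], "twist": 0},
    {"dp": [0, 20, 0], "twist": 0}
  ]
}}

```text
time_s: 10.5
tool_pos: [0.4578, 0.2005, 0.1918]
tcp_rot: [3.141, 0.001, 3.131]
contact_force: [0.8, -0.4, -0.0]
finger_gap: 0.698
gripper_force: 0.0
```

Call:
{"api": "drive_tool", "payload": {
  "deltas": [
    {"dp": [0, 4, 0], "twist": 0},
    {"dp": [0, 7, 0], "twist": 0},
    {"dp": [0, 10, 0], "twist": 0},
    {"dp": [0, 10, 0], "twist": 0},
    {"dp": [0, 10, 0], "twist": 0}
  ]
}}

```text
time_s: 11.0
tool_pos: [0.4594, 0.2978, 0.1913]
tcp_rot: [-3.141, 0.0, 3.13]
contact_force: [0.8, -0.5, 0.3]
finger_gap: 0.7
gripper_force: 0.0
```

```bash
python3 - <<'E'
from h import *
b=read_camera("top")["img"][190:300,225:475,::-1];cv2.imwrite("pics/t4.png",cv2.resize(b,None,fx=3.2,fy=3.2,interpolation=cv2.INTER_CUBIC))
E
```

```text
(no output)
```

View pics/t4.png

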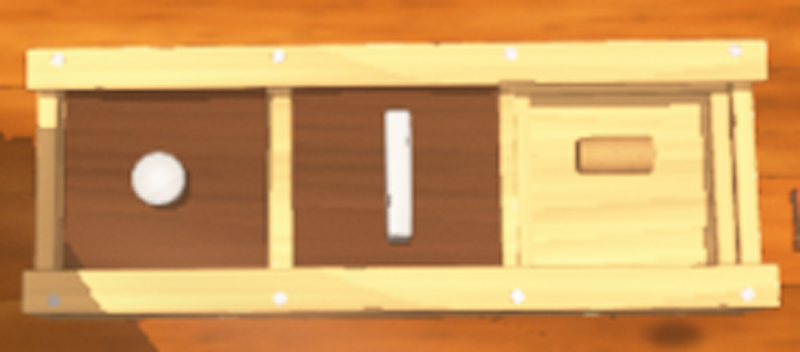

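The hatch lies flat on the deck: slab edges at columns 293 and 501 against deck edges at 270 and 518, so it's within about 2 mm of centre. The bar spans rows 110–238, centred across the box. The knob is still at (159,179), as before, and the arm is clear.

```bash
python3 -c "
from bench import *
print(sign_off())"
```

```text
the job is handed in; nothing more can be done
None
```

The bar hatch is off its seat and lies flat on the middle deck, within about 2 mm of its centre; the knob hatch is still on its seat, the arm is clear, and I handed the job in just after 11 s (no verdict came back).

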